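# Fit the carousel onto the tube mixer's drive

### The job

Pick up the blue tube carousel by its white grip and fit it on the drive spindle of the tube mixer: set it over the spindle, keep light downward pressure on it and turn it until its cross slot drops over the brass drive cross, then seat it fully home and let go. Work gently, the drive is a delicate bearing: never press, twist or knock it with more than 20 N, keep the carousel upright, and leave the tube rack, pill bottle and label roll where they are.

Things in the scene. Friction and masses are not known exactly. Their poses are not given: they have to be found in the camera images.
- unit: Tube mixer: low white housing (all sizes in mm), 170 (x) by 190 (y) by 48 high, fixed to the bench; origin at the centre of its underside on the bench, z up. A vertical drive spindle stands in the middle of its top.
- drive_seat (a point): Point on the spindle axis at the top of the aluminium seat flange (radius 26), 64 above the bench; z up, x and y as the housing's (not turning with the spindle). The carousel's underside rests here when home. Soft spring mount: flange, cross, pin and this point sink together; they start to sink at about 3 N, then 1 mm per 1.2 N more, to a rigid stop after 6 mm at about 10 N.
- cross_top (a point): Point on the axis at the top of the brass drive cross, 8 above drive_seat. Two bars 40 long, 8.5 wide, 8 high, crossing at right angles. The cross's angle is NOT reported (this point's axes stay with the housing): one bar is turned 0.25 to 1.32 rad anticlockwise from above from the housing's x, the other a quarter turn further. A stiff brake holds it (0.45 N m), so turning on once engaged overloads it.
- pin_tip (a point): Tip of the upright steel centring pin on the spindle axis, 31 above drive_seat. The pin is 13 in diameter, its top 6 tapered to 6 in diameter.
- carousel: Loose tube carousel, 0.28 to 0.42 kg; origin at the centre of its underside, z up. Grey hub about 36 across, 0 to 34 high; blue disc 100 diameter, 34 to 42 high. Underneath on the axis a round blind bore 15.2 diameter, open from below, 34 deep, and a cross slot 11 wide, 10 deep along x and y, open at all four sides; orange marks on the disc's rim show its directions.
- grip (a point): Middle of the carousel's white grip block, 62 above its underside, on its axis, axes as the carousel's. The block is 44 long (x), 24 wide (y: grip across this), 42 to 82 above the underside. Out of line the hub rides on top of the brass cross, 8 above home; in line (within about 0.07 rad, at any of four quarter turns) it goes down home.
- tube_rack: Bystander: white rack of green-capped tubes, 52 (x) by 112 (y), 105 high, loose; origin at the centre of its underside.
- pill_bottle: Bystander: white bottle with red label, 38 diameter, 70 high, loose; origin at the centre of its underside.
- label_roll: Bystander: roll of paper labels standing on end, 66 diameter, 50 high, loose; origin at the centre of its underside.
Things that resemble listed ones, but are neither listed nor needed, are in the scene too. What is meant by the carousel is not green, and is the larger of those in its own colour.

How it is judged:
On the way:
1. the carousel is set over the spindle, pin in its bore, not yet home (horizontal distance between carousel and drive_seat below 0.005 m and z of carousel in the frame of drive_seat between 0.003 and 0.024 m and angle between carousel's own z axis and vertical below 0.15 rad).
At the end, for the whole second after the job is handed in: The carousel sits fully home on the spindle: its underside within 2 mm of the seat flange, centred within 3 mm, upright within 0.06 rad, at rest and released (horizontal distance between carousel and drive_seat below 0.003 m and z of carousel in the frame of drive_seat between -0.003 and 0.002 m and angle between carousel's own z axis and vertical below 0.06 rad and linear speed of carousel below 0.02 m/s and contact force between carousel and the fingers below 0.1 N); the robot touches nothing.
It fails at once if more than 20 N between the carousel and the drive (flange, cross, pin) (contact force between carousel and head above 20 N).
It fails at once if more than 20 N between the robot and the drive (flange, cross, pin) (contact force between the arm and head above 20 N).
It fails at once if the carousel tipped by more than 0.5 rad (angle between carousel's own z axis and vertical above 0.5 rad).
It fails at once if the tube rack, pill bottle or label roll moved by more than 20 mm or tipped (distance of any of tube_rack, pill_bottle, label_roll from where it was at the start of the episode above 0.02 m or angle between any of tube_rack, pill_bottle, label_roll's own z axis and vertical above 0.3 rad).
It also fails if it takes over 72 s, if anything falls off the work surface, if the arm or the gripper's body presses on something with over 40 N, if the wrist force passes 120 N, or if a joint passes its speed limit or range.

### The arm

A 6-joint arm with a two-finger parallel gripper is mounted at the origin on the work surface. World frame = base frame: x ahead of the robot, y to its left, z up, the work surface at z = 0. Lengths are in m, angles in rad, forces in N, time in s.
With the tool pointing down it reaches from about 0.375 to 0.925 m from the base axis. Payload 5.7 kg.
Tool frame: the origin (TCP) lies at the very end of the fingers, on their centre line; the grasp point (between the pads) lies 19 mm behind it; z points along the fingers, y is the line along which they close (so a half turn about z gives the same grasp; the last joint's range is limited). The gripper opens to 85 mm and grips with 20 to 120 N. Pads are 22 mm wide; open, the fingers measure 114 mm over their backs; the gripper's body (76 mm by 85 mm) begins 54 mm behind the grasp point. The pads swing forward as they close: fully open they stand 13 mm farther back than shut.
Start: joints at [-1.376, 0.359, 1.51, -0, 1.272, -0.115], TCP at [0.183, -0.571, 0.231] pointing down, gripper open.
Joint ranges: [-2.97, 2.97], [-1.01, 2.36], [0.21, 2.38], [-0.96, 4.11], [0.2, 2.71], [-2.98, 2.98]. Speed limits (rad/s): [2.39, 2.39, 3.14, 3.14, 3.14, 3.14].

### API

Orientations are given as a unit quaternion [w, x, y, z].
In Python, from station import arm gives the robot as it stands. Calls block until the motion is done:
- arm.move_pose(position, orientation): joint-space move of the TCP to a pose.
- arm.servo_line(position, feed=0.15, ori=None, stop_force=None): straight line of the TCP; ori=None keeps the orientation; feed is the mean speed in m/s. With stop_force (N) it stops when the force on the tool has changed by that much, and returns True; else False.
- arm.move_joints(angles): joint-space move.
- arm.command_gripper(opening): finger opening in m; the grip force is fixed at half the most; returns when the fingers have stopped.
- arm.dwell(seconds).
- arm.inverse_kinematics(position, orientation): joint angles nearest the present ones, or None.
- arm.grab_frame(name): name is "scene" or "top" or "wrist"; returns a dict with "frame" (420x560x3 uint8, red, green, blue), "depth" (420x560 float32, m along the optical axis (not along the pixel's ray), 0 where there is no reading), "mtx" (3x3 intrinsics, pixels), "k1" (the pictures are not rectified: a ray, as slopes to the right and down, at radius r is drawn at 1 + k1 r^2 times it, then the intrinsics apply), "position" and "rotation" of the camera in the world; the wrist camera has in their place "T_tool_cam" (4x4, takes a point from camera to tool coordinates, whose origin is the TCP and whose axes are the flange's). Camera axes: x right, y down, z forward; pixel columns grow to the right and rows downward; lengths in m; the calibration is good to about 2 mm. A picture is of the moment at which its call begins: read the wrist's pose just before it.
A pose or a line that the arm cannot do raises arm.IKError and nothing moves.
- arm.finish_job(): hands the job in; it is judged then, once.
Readings, each from a call of its own:
- arm.get_time_s(): time.
- arm.get_joints(): joint angles.
- arm.get_dq(): joint speeds.
- arm.get_joint_efforts(): joint torques, N m.
- arm.get_eef_pos(): TCP position.
- arm.get_ee_rot(): TCP orientation.
- arm.get_wrist_force(): force on the tool from outside, world axes, zero at the start.
- arm.get_wrist_torque(): the same for the moment, N m.
- arm.get_grip_width(): finger opening in m.
- arm.get_gripper_force(): force on a finger pad.
Only numpy, scipy, OpenCV 4.12 (cv2) and the standard library are available. Lean on these libraries where they do the work, as an engineer would, in place of code of your own. Each camera call takes 0.05 s, during which the arm holds its last target. There are 200 camera calls.

## Working session

There is one attempt and no reset: what is moved stays moved. The work goes in short steps, each a Python script; the robot and the scene stay as the last script left them, time stands still between calls to the robot, and variables do not carry over. Pictures are saved under pics/ and viewed, at most 10 in all, crops included, and the job is handed in when it is done.

```bash
mkdir -p pics; ls
cat > h.py <<'E'
import numpy as np, cv2
from station import arm
def ray(f,uv,T=None):
    K=f["mtx"];k=float(np.ravel(f["k1"])[0])
    p=cv2.undistortPoints(np.array(uv,float).reshape(-1,1,2),K,np.array([k,0,0,0.])).reshape(-1,2)
    return np.c_[p,np.ones(len(p))]
def campose(f,pos=None,q=None):
    if "position" in f: 
        R=np.array(f["rotation"])
        return np.array(f["position"]),R
    from scipy.spatial.transform import Rotation as Ro
    R=Ro.from_quat(np.r_[q[1:],q[0]]).as_matrix();T=np.array(f["T_tool_cam"])
    return np.array(pos)+R@T[:3,3],R@T[:3,:3]
def onplane(f,uv,z,pos=None,q=None):
    c,R=campose(f,pos,q);d=ray(f,uv)@R.T
    return c+d*((z-c[2])/d[:,2])[:,None]
def depthpts(f,uv,pos=None,q=None):
    c,R=campose(f,pos,q);uv=np.array(uv).reshape(-1,2)
    dd=f["depth"][uv[:,1].astype(int),uv[:,0].astype(int)]
    return c+(ray(f,uv)*dd[:,None])@R.T
def save(n,im): cv2.imwrite("pics/"+n+".png",cv2.cvtColor(im,cv2.COLOR_RGB2BGR))
E
python3 - <<'E'
from h import *
import pickle
q=arm.get_ee_rot();p=arm.get_eef_pos()
print(q,p)
for n in("scene","top"):
    f=arm.grab_frame(n);save(n,f["frame"]);pickle.dump(f,open(n+".pkl","wb"))
    print(n,f["mtx"],f["k1"],f["position"],f["rotation"])
E
```

```text
pics
[-9.20659022e-04  9.88026798e-01  1.54279609e-01 -3.29118781e-05] [ 0.18278942 -0.57076522  0.23044855]
scene [[380.96900915   0.         276.51459516]
 [  0.         380.96900915 206.03907597]
 [  0.           0.           1.        ]] 0.020924072802526946 [0.98623174 0.40900546 0.98081933] [-0.08501582  0.30520262  0.91367679 -0.25459458]
top [[409.41218126   0.         283.49919307]
 [  0.         409.41218126 206.24468688]
 [  0.           0.           1.        ]] -0.12395353947787677 [ 0.45295199 -0.00679715  1.15779116] [-0.05904058  0.71053202 -0.69709333  0.07562635]
```

View pics/top.png

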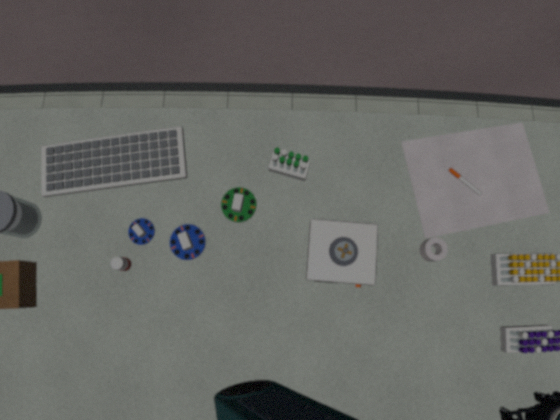

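View pics/scene.png

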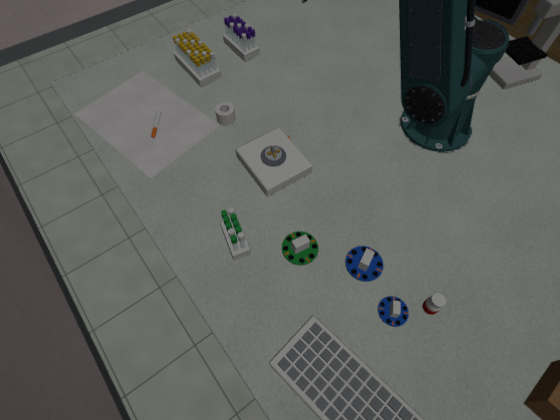

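The top view shows three carousels: large blue (187,241), small blue (141,231) and green (238,204). The large blue one fits the description. The mixer is at (343,251), the rack at (290,162), the bottle at (121,263) and the roll at (434,249). I'll measure these and check the choice in one crop.

```bash
python3 - <<'E'
import re
s=open('h.py').read()
s=s.replace('R=np.array(f["rotation"])','r=np.array(f["rotation"]);from scipy.spatial.transform import Rotation as Ro;R=Ro.from_quat(np.r_[r[1:],r[0]]).as_matrix()')
open('h.py','w').write(s)
E
python3 - <<'E'
from h import *
import pickle
f=pickle.load(open("top.pkl","rb"));g=pickle.load(open("scene.pkl","rb"))
c,R=campose(f);print(R)
def blue(fr):
    h=cv2.cvtColor(fr["frame"],cv2.COLOR_RGB2HSV)
    m=cv2.inRange(h,(100,120,60),(130,255,255))
    m=cv2.morphologyEx(m,cv2.MORPH_CLOSE,np.ones((5,5)))
    out=[]
    for k in cv2.findContours(m,cv2.RETR_EXTERNAL,cv2.CHAIN_APPROX_NONE)[0]:
        if cv2.contourArea(k)>200:
            hu=cv2.convexHull(k); e=cv2.fitEllipse(hu); out.append((cv2.contourArea(hu),e,k))
    return out
for n,fr in(("top",f),("scene",g)):
    for a,e,k in blue(fr):
        hu=cv2.convexHull(k).reshape(-1,2).astype(float)
        P=onplane(fr,hu,0.042)[:,:2].astype(np.float32)
        (cc,r)=cv2.minEnclosingCircle(P)
        print(n,"blue",a,e[0],cc,"r",r)
# spindle: dark flange / pixel by top centre & depth
for n,fr,uv in(("top",f,(343,251)),("scene",g,(273,154))):
    print(n,"spindle@0.09",onplane(fr,[uv],0.09),"depth",depthpts(fr,[uv]))
for nm,uv,z in(("rack",(290,162),.1),("bottle",(121,263),.07),("roll",(434,249),.05),("green",(238,204),.08)):
    print(nm,onplane(f,[uv],z))
print("unit corners",onplane(f,[(311,220),(377,225),(374,285),(306,280)],.048))
# white block edge
for n,fr,(u,v) in(("t",f,(187,241)),("s",g,(366,261))):
    save("crop_"+n,cv2.resize(fr["frame"][v-40:v+40,u-50:u+50],(400,320),interpolation=cv2.INTER_CUBIC))
a=cv2.resize(f["frame"][205:285,140:240],(400,320),interpolation=cv2.INTER_CUBIC)
b=cv2.resize(f["frame"][211:291,293:393],(400,320),interpolation=cv2.INTER_CUBIC)
save("crops",np.hstack([a,b]))
E
```

```text
[[ 0.01668309 -0.98168422  0.18978348]
 [-0.99954431 -0.0211502  -0.02153679]
 [ 0.02515629 -0.1893377  -0.98158973]]
top blue 873.5 (187.25587463378906, 241.6788330078125) (0.5645667910575867, 0.23096312582492828) r 0.04749363660812378
top blue 436.0 (141.07156372070312, 231.11080932617188) (0.5897471904754639, 0.36136800050735474) r 0.03510400652885437
scene blue 680.0 (392.80242919921875, 310.95550537109375) (0.5974425673484802, 0.3682280480861664) r 0.03714872896671295
scene blue 989.5 (363.9382629394531, 263.26312255859375) (0.5660574436187744, 0.23370559513568878) r 0.049611665308475494
top spindle@0.09 [[ 0.54325367 -0.18826615  0.09      ]] depth [[ 0.54408753 -0.18994187  0.08013983]]
scene spindle@0.09 [[ 0.56239572 -0.17211882  0.09      ]] depth [[ 0.55293186 -0.18509478  0.07010884]]
rack [[ 0.77919308 -0.0454913   0.1       ]]
bottle [[0.49964095 0.40059784 0.07      ]]
roll [[ 0.55515665 -0.45140602  0.05      ]]
green [[0.66483537 0.09166335 0.08      ]]
unit corners [[ 0.63062786 -0.10743448  0.048     ]
 [ 0.62016344 -0.29125499  0.048     ]
 [ 0.4557969  -0.2796784   0.048     ]
 [ 0.46724653 -0.09490828  0.048     ]]
```

View pics/crops.png

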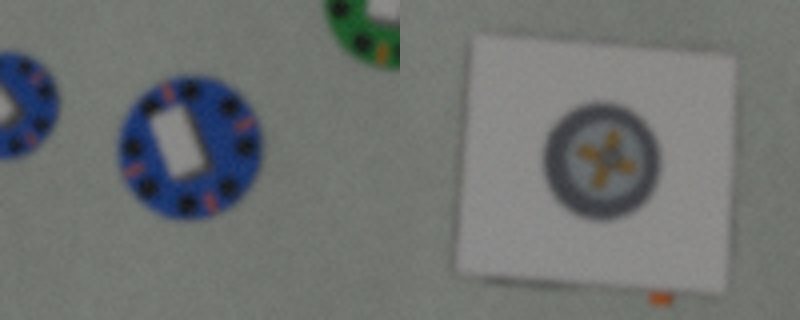

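The crop at left confirms the choice: the larger blue carousel (rim radius about 49 mm, centre about (0.565, 0.232)), with orange marks at crop (168,92) and (212,203), so yaw is about 0.38. At right is the mixer with its spindle at crop (605,160) and the cross turned about -0.29 rad from world x. Next I'll look from near with the wrist camera.

```bash
cat >> h.py <<'E'
def quat(a): return [0,np.cos(a/2),np.sin(a/2),0]
def look(n):
    import pickle
    p=np.array(arm.get_eef_pos());q=np.array(arm.get_ee_rot());f=arm.grab_frame("wrist")
    pickle.dump((f,p,q),open(n+".pkl","wb"));return f,p,q
E
python3 - <<'E'
from h import *
ims=[]
arm.move_pose([0.47,-0.19,0.30],quat(0.0)); f,p,q=look("w_unit"); print(p,q,f["T_tool_cam"],arm.get_joints());ims.append(f["frame"])
arm.move_pose([0.49,0.232,0.28],quat(0.0)); f,p,q=look("w_car"); print(p,arm.get_joints(),arm.get_wrist_force(),arm.get_time_s());ims.append(f["frame"])
save("w",np.hstack([cv2.resize(i,(400,300),interpolation=cv2.INTER_AREA) for i in ims]))
E
```

```text
[ 0.46987241 -0.19070341  0.29986524] [ 1.38102251e-04  9.99999938e-01 -3.02957688e-04 -1.15729931e-04] [[-3.46175524e-04 -9.50908019e-01 -3.09473456e-01  8.00324985e-02]
 [ 9.99999750e-01 -1.38268069e-04 -6.93743574e-04  6.01385392e-04]
 [ 6.16896031e-04 -3.09473619e-01  9.50907829e-01 -1.42554396e-01]
 [ 0.00000000e+00  0.00000000e+00  0.00000000e+00  1.00000000e+00]] [-5.21865709e-01  1.64618250e-01  1.60795713e+00 -2.94340655e-04
  1.36921421e+00  1.04992648e+00]
[0.49044691 0.23105986 0.28003618] [ 3.12829107e-01  2.33228510e-01  1.56808658e+00 -4.55626441e-04
  1.34014581e+00  1.88518787e+00] [ 0.9260148  -0.39744209  0.03065924] 3.5167
```

View pics/w.png

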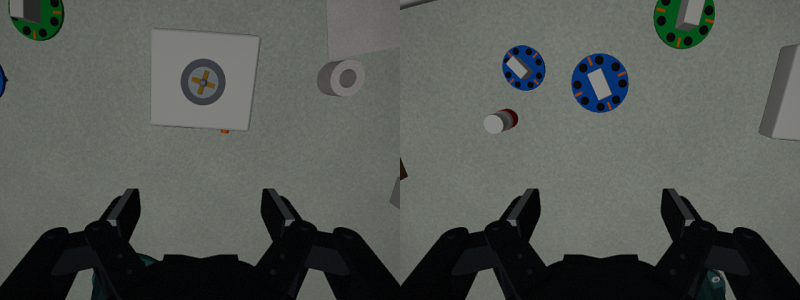

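The left view shows the brass cross at about (204,83) of its half, and the right view shows the blue carousel at about (600,83). Both are clear, so I'll compute poses from masks.

Run:
```python
from h import *
import pickle
s=1.4
f,p,q=pickle.load(open("w_unit.pkl","rb"));im=f["frame"];h=cv2.cvtColor(im,cv2.COLOR_RGB2HSV)
def fold(P,c,w=None):
    z=(P[:,0]-c[0])+1j*(P[:,1]-c[1]); r=abs(z); return np.angle(np.sum(r**2*(z/r)**4))/4
m=cv2.inRange(h,(12,90,60),(30,255,255)); m[:80]=0;m[150:]=0;m[:,:240]=0;m[:,330:]=0
v,u=np.nonzero(m);P=onplane(f,np.c_[u,v],.072,p,q)[:,:2]
c=(P.max(0)+P.min(0))/2;print("brass",len(u),P.mean(0),c,P.min(0),P.max(0),"ang",fold(P,P.mean(0)),fold(P,c))
# flange: dark ring
g=cv2.cvtColor(im,cv2.COLOR_RGB2GRAY);roi=np.zeros_like(g);roi[65:170,235:335]=255
m=cv2.inRange(g,0,110)&roi
k=max(cv2.findContours(m,cv2.RETR_EXTERNAL,cv2.CHAIN_APPROX_NONE)[0],key=cv2.contourArea)
P=onplane(f,k.reshape(-1,2),.064,p,q)[:,:2].astype(np.float32);print("flange",cv2.minEnclosingCircle(P),cv2.fitEllipse(P))
m=cv2.inRange(g,130,255);m[190:]=0;m[:,:205]=0;m[:,368:]=0
k=max(cv2.findContours(m,cv2.RETR_EXTERNAL,cv2.CHAIN_APPROX_NONE)[0],key=cv2.contourArea)
P=onplane(f,k.reshape(-1,2),.048,p,q)[:,:2].astype(np.float32);print("unit",cv2.minAreaRect(P))
f,p,q=pickle.load(open("w_car.pkl","rb"));im=f["frame"];h=cv2.cvtColor(im,cv2.COLOR_RGB2HSV)
m=cv2.inRange(h,(100,120,40),(130,255,255));m[:,:230]=0;m=cv2.morphologyEx(m,cv2.MORPH_CLOSE,np.ones((5,5)))
k=max(cv2.findContours(m,cv2.RETR_EXTERNAL,cv2.CHAIN_APPROX_NONE)[0],key=cv2.contourArea)
hu=cv2.convexHull(k);P=onplane(f,hu.reshape(-1,2),.042,p,q)[:,:2].astype(np.float32);cc,r=cv2.minEnclosingCircle(P);print("disc",cc,r,cv2.fitEllipse(P))
dm=cv2.drawContours(np.zeros_like(m),[hu],-1,255,-1)
o=(cv2.inRange(h,(0,90,60),(20,255,255))|cv2.inRange(h,(170,90,60),(180,255,255)))&dm
v,u=np.nonzero(o);P=onplane(f,np.c_[u,v],.042,p,q)[:,:2];print("marks",len(u),"ang",fold(P,cc))
w=cv2.inRange(h,(0,0,90),(180,60,255))&cv2.erode(dm,np.ones((9,9)))
k=max(cv2.findContours(w,cv2.RETR_EXTERNAL,cv2.CHAIN_APPROX_NONE)[0],key=cv2.contourArea)
P=onplane(f,k.reshape(-1,2),.082,p,q)[:,:2].astype(np.float32);print("block",cv2.minAreaRect(P))
```

```text
brass 315 [ 0.54742884 -0.19512859] [ 0.54717945 -0.1953643 ] [ 0.52871629 -0.21457302] [ 0.56564261 -0.17615557] ang -0.335693702900267 -0.33532328463802596
flange ((0.5473238229751587, -0.19524183869361877), 0.03914209082722664) ((0.5472795963287354, -0.1952531784772873), (0.0766739547252655, 0.0768875852227211), 71.99417877197266)
unit ((0.5726589560508728, -0.22541695833206177), (0.034105923026800156, 0.004099016543477774), 40.03822708129883)
disc (0.5654281973838806, 0.23192957043647766) 0.04947929456830025 ((0.5653136372566223, 0.23184917867183685), (0.09824033081531525, 0.09851633012294769), 151.74407958984375)
marks 148 ang 0.42392590166139393
block ((0.5651471018791199, 0.23201961815357208), (0.04332621768116951, 0.023260870948433876), 24.089035034179688)
```

Run:
```python
from h import *
a=0.422;C=[0.5653,0.2319]
arm.move_pose([*C,0.16],quat(a))
print(arm.servo_line([*C,0.050],feed=0.08,stop_force=8),arm.get_eef_pos())
arm.command_gripper(0.015);print("w",arm.get_grip_width(),arm.get_gripper_force(),arm.get_wrist_force())
arm.servo_line([*C,0.20],feed=0.1);arm.dwell(.3)
f,p,q=look("held");save("held",f["frame"]);print(p,q,arm.get_wrist_force(),arm.get_wrist_torque(),arm.get_grip_width(),arm.get_time_s())
```

```text
False [0.56576239 0.232033   0.05056482]
w 0.02315565327187335 59.06808614730835 [-0.01489128 -0.26409474  2.99828672]
[0.56517676 0.23187516 0.19973079] [ 2.70406148e-06  9.77824804e-01  2.09424437e-01 -2.39675143e-04] [-0.03443206  0.57556001 -3.62804155] [ 0.04085142  0.01190356 -0.03565259] 0.02310328227332685 8.25
```

View pics/held.png

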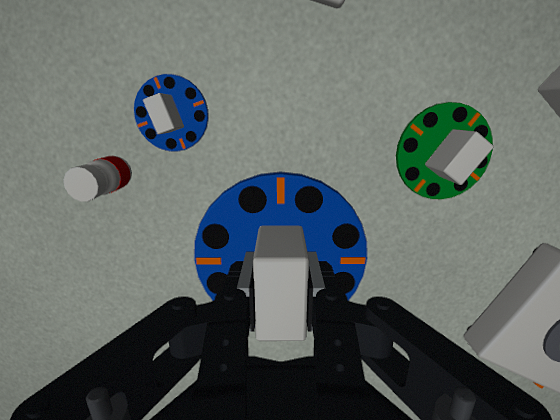

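The carousel is held squarely: front mark at (281,190), side marks at (209,261) and (353,261). I'll measure its offset in the hand, then take it above the spindle, turned about 0.25 rad off the cross.

Run:
```python
from h import *
from scipy.spatial.transform import Rotation as Ro
from scipy.optimize import least_squares
def held(f,p,q):
    R=Ro.from_quat(np.r_[q[1:],q[0]]).as_matrix();h=cv2.cvtColor(f["frame"],cv2.COLOR_RGB2HSV)
    m=cv2.inRange(h,(100,120,30),(130,255,255));m[:165]=0;m[290:]=0
    pts=[]
    for v in range(170,285):  # outer rim left/right
        u=np.nonzero(m[v])[0]; u=u[(u>185)&(u<380)]
        if len(u)>10: pts+= [(u.min(),v),(u.max(),v)]
    P=(onplane(f,pts,p[2]-.008,p,q)-p)@R
    s=least_squares(lambda x:np.hypot(P[:,0]-x[0],P[:,1]-x[1])-x[2],[0,0,.05],loss="soft_l1",f_scale=5e-4).x
    M=(onplane(f,[(281,190),(209,261),(353,261)],p[2]-.008,p,q)-p)@R
    return s,M
import pickle
print(held(*pickle.load(open("held.pkl","rb"))))
S=[0.5473,-0.1952]; a=-0.335+0.25
arm.move_pose([0.556,0.02,0.20],quat(0.17)); arm.move_pose([*S,0.20],quat(a))
arm.servo_line([*S,0.165],feed=0.06);arm.dwell(.3)
f,p,q=look("over");save("over",f["frame"]);print(held(f,p,q)[0],p,arm.get_wrist_force(),arm.get_wrist_torque(),arm.get_time_s())
g=arm.grab_frame("scene");save("over_s",cv2.resize(g["frame"][95:215,200:360],(800,600),interpolation=cv2.INTER_CUBIC))
```

```text
(array([0.00150965, 0.00051883, 0.04861054]), array([[ 0.04108947,  0.00095705,  0.0079806 ],
       [-0.00059313, -0.0401082 ,  0.00800409],
       [-0.00059222,  0.04202073,  0.00799628]]))
[0.00179428 0.00022685 0.04856991] [ 0.54749222 -0.19538349  0.16538487] [ 1.40604462 -0.37977664 -3.38816516] [-0.00380833 -0.03060782 -0.03089591] 11.0583
```

View pics/over_s.png

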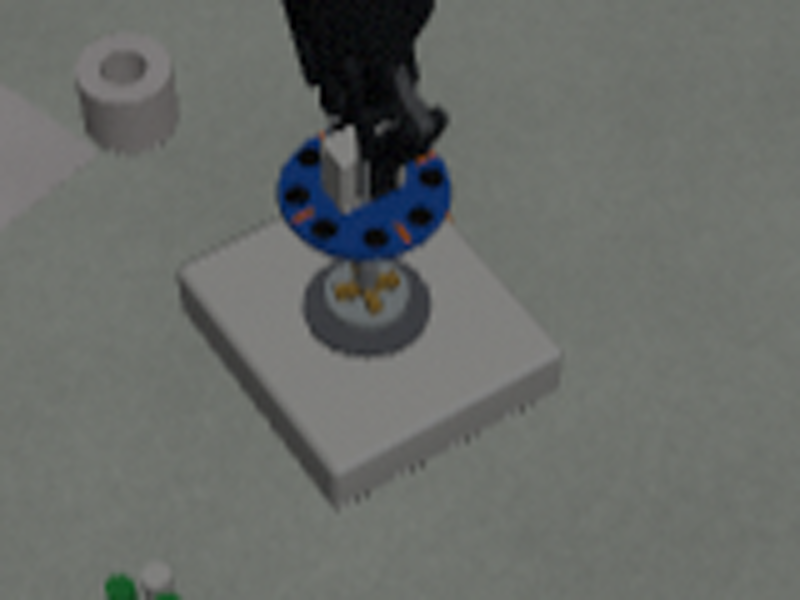

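The scene view shows the carousel upright above the spindle, with the hub right over the pin at (367,262) and the cross below at (365,290). The offset in the hand is near zero, so I'll lower gently.

```bash
cat >> h.py <<'E'
def F(n=8):
    w=[];t=[]
    for _ in range(n): w.append(arm.get_wrist_force());t.append(arm.get_wrist_torque());arm.dwell(.02)
    return np.round(np.mean(w,0),2),np.round(np.mean(t,0),3)
E
python3 - <<'E'
from h import *
x,y=0.5472,-0.1948
arm.servo_line([x,y,0.150],feed=0.04);print("base",F(),arm.get_eef_pos())
for z in(.144,.139,.134,.129):
    hit=arm.servo_line([x,y,z],feed=0.015,stop_force=3);print(z,hit,F(),np.round(arm.get_eef_pos(),4))
    if hit:break
print(arm.get_time_s())
E
```

```text
base (array([ 0.12, -0.08, -2.89]), array([ 0.005, -0.016, -0.009])) [ 0.54741912 -0.19489528  0.1501311 ]
0.144 False (array([ 0.02,  0.08, -3.43]), array([-0.008, -0.013, -0.003])) [ 0.5473 -0.1948  0.144 ]
0.139 False (array([ 0.22,  0.12, -3.54]), array([-0.001, -0.013,  0.032])) [ 0.5472 -0.1948  0.139 ]
0.134 False (array([ 0.28, -0.1 , -3.24]), array([0.001, 0.01 , 0.012])) [ 0.5473 -0.1948  0.1341]
0.129 False (array([-0.09, -0.02, -3.46]), array([-0.007, -0.005,  0.013])) [ 0.5473 -0.1948  0.129 ]
14.3
```

The pin is in the bore with no side force. I'll go on until it rides on the cross, then turn under light pressure.

Run:
```python
from h import *
x,y=0.5472,-0.1948
hit=arm.servo_line([x,y,0.118],feed=0.012,stop_force=4);f,t=F();z=arm.get_eef_pos()[2];print("contact",hit,f,t,z)
a=-0.085;zt=z
for i in range(14):
    a-=0.035
    arm.servo_line([x,y,zt],feed=0.02,ori=quat(a),stop_force=8)
    f,t=F(5);z=arm.get_eef_pos()[2];load=f[2]+3.35
    print(round(a,3),f,t,round(z,4),round(zt,4))
    if abs(t[2])>0.3 or load>9: print("stop");break
    if load<2:
        h=arm.servo_line([x,y,zt-0.0015],feed=0.01,stop_force=4)
        f,t=F(5);load=f[2]+3.35;zt=arm.get_eef_pos()[2] if h else zt-.0015
        print("  down",h,f,round(zt,4))
        if zt<0.1185: print("dropped");break
    
print(arm.get_time_s())
```

```text
contact True [ 1.19 -0.38  2.02] [-0.15  -0.222 -0.008] 0.12012667824430495
-0.12 [ 0.44 -0.07  1.66] [-0.092 -0.15  -0.05 ] 0.1202 0.1201
-0.155 [ 0.82 -0.7   1.59] [-0.086 -0.159  0.002] 0.1201 0.1201
-0.19 [ 0.97 -0.06  1.56] [-0.041 -0.199  0.007] 0.1201 0.1201
-0.225 [0.76 0.51 2.27] [ 0.019 -0.209  0.038] 0.1201 0.1201
-0.26 [1.01 0.98 1.61] [ 0.089 -0.273  0.02 ] 0.1201 0.1201
-0.295 [ 0.19 -0.38 -3.01] [-0.11  -0.036 -0.014] 0.1195 0.1201
  down False [-0.31 -0.92 -3.99] 0.1186
-0.33 [ 0.07  0.02 -3.62] [-0.004  0.011 -0.006] 0.1187 0.1186
  down False [-0.43 -0.26 -3.45] 0.1171
dropped
18.225
```

It rode on the cross under about 5 N and dropped in at -0.295 rad, so it is now in line. I'll seat it and let go.

Run:
```python
from h import *
x,y=0.5472,-0.1948
h=arm.servo_line([x,y,0.110],feed=0.01,stop_force=3.5);print(h,F(),arm.get_eef_pos())
if h and arm.get_eef_pos()[2]<0.1165:
    arm.command_gripper(0.06);arm.dwell(.3);print(F(),arm.get_grip_width())
    z=arm.get_eef_pos()[2]
    arm.servo_line([x,y,z+0.09],feed=0.06,stop_force=6)
    arm.servo_line([x-0.06,y,z+0.16],feed=0.1);arm.dwell(.3)
    f,p,q=look("end");save("end",f["frame"]);print(F(),arm.get_time_s())
    hh=cv2.cvtColor(f["frame"],cv2.COLOR_RGB2HSV);m=cv2.inRange(hh,(100,120,30),(130,255,255));m=cv2.morphologyEx(m,cv2.MORPH_CLOSE,np.ones((7,7)))
    k=max(cv2.findContours(m,cv2.RETR_EXTERNAL,cv2.CHAIN_APPROX_NONE)[0],key=cv2.contourArea);u=cv2.convexHull(k).reshape(-1,2)
    for zz in(.106,.114):print(zz,cv2.minEnclosingCircle(onplane(f,u,zz,p,q)[:,:2].astype(np.float32)))
    vs,us=np.nonzero(m);print("depth z",np.median(depthpts(f,np.c_[us,vs],p,q)[:,2]))
```

```text
True (array([ 1.27, -0.43,  1.39]), array([-0.176, -0.253, -0.002])) [ 0.54721211 -0.19480697  0.11254948]
(array([0.19, 0.09, 0.11]), array([ 0.005,  0.006, -0.   ])) 0.05990466337676562
(array([ 0.18,  0.13, -0.06]), array([-0.007,  0.   , -0.007])) 22.9333
0.106 ((0.5477105975151062, -0.19516460597515106), 0.04930916056036949)
0.114 ((0.5481181740760803, -0.19584167003631592), 0.04803057014942169)
depth z 0.10551071083189223
```

View pics/end.png

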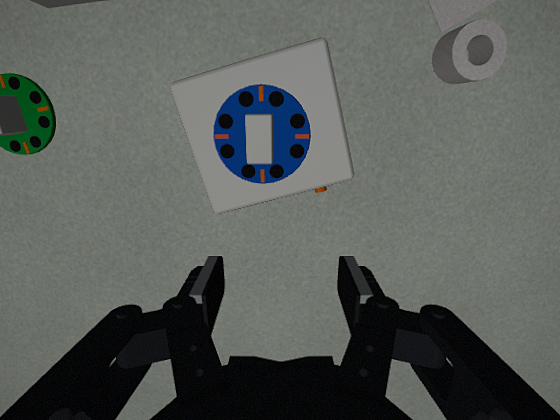

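The carousel sits level on the spindle at pixel (262,134). The disc top is at z = 0.1055 (0.106 expected when home), it is centred on the spindle, and the gripper is clear. I'll hand it in.

```bash
python3 -c "
from station import arm
print(arm.finish_job())"
```

```text
the job is handed in; nothing more can be done
None
```

The carousel is on the spindle, fully home and released, and the job was handed in at about 23 s with wrist loads of only about 5 N; the hand-in call did not return a verdict.

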